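# Knock out a putter head and lay it crown up in the gauge cradle

## Robot

A 6-joint arm with a two-finger parallel gripper is mounted at the origin on the work surface. World frame = base frame: x ahead of the robot, y to its left, z up, the work surface at z = 0. Lengths are in m, angles in rad, forces in N, time in s.
With the tool pointing down it reaches from about 0.275 to 0.825 m from the base axis. Payload 5.2 kg.
Tool frame: the origin (TCP) lies at the very end of the fingers, on their centre line; the grasp point (between the pads) lies 19 mm behind it (arm.grip_point_offset is the distance from the TCP to the grasp point, in m); z points along the fingers, y is the line along which they close (so a half turn about z gives the same grasp; the last joint's range is limited). The gripper opens to 93 mm and grips with 3 to 60 N. Pads are 15 mm wide; open, the fingers measure 128 mm over their backs; the gripper's body (75 mm by 188 mm) begins 65 mm behind the grasp point.
Start: joints at [-1.429, 0.259, 1.535, -0, 1.348, -0.203], TCP at [0.186, -0.518, 0.219] pointing down, gripper open.
Joint ranges: [-3.14, 3.14], [-0.91, 2.08], [0.19, 2.58], [-1.22, 4.36], [0.22, 2.71], [-3.12, 3.12]. Speed limits (rad/s): [2.57, 2.57, 3.14, 3.14, 3.14, 3.14].

## Interface

Orientations are given as a unit quaternion [w, x, y, z].
In Python, from station import arm, hand, vision, order gives the robot as it stands. Calls block until the motion is done:
- arm.move_pose(position, orientation): joint-space move of the TCP to a pose.
- arm.movel(position, speed=0.15, attitude=None, f_stop=None): straight line of the TCP; attitude=None keeps the orientation; speed is the mean speed in m/s. With f_stop (N) it stops when the force on the tool has changed by that much, and returns True; else False.
- arm.movej(angles): joint-space move.
- hand.set_gripper(opening, grip_force=None): opening from 0.0 (shut) to 1.0 (fully open); grip_force is the grip in N (None keeps the last); returns when the fingers have stopped.
- arm.pause(seconds).
- arm.solve_ik(position, orientation): joint angles nearest the present ones, or None.
- vision.snapshot(name): name is "scene" or "top" or "wrist"; returns the picture (420x560x3 uint8, red, green, blue); there is no depth.
- vision.get_calibration(name): a dict with "camera_matrix" (3x3 intrinsics, pixels), "dist" ([k1, k2, p1, p2, k3] as OpenCV has them; the pictures are not rectified), "world_from_camera" (4x4, takes a point from camera to world coordinates); the wrist camera has in their place "T_tool_cam" (4x4, takes a point from camera to tool coordinates, whose origin is the TCP and whose axes are the flange's). Camera axes: x right, y down, z forward; pixel columns grow to the right and rows downward; lengths in m; the calibration is good to about 2 mm. A picture is of the moment at which its call begins: read the wrist's pose just before it. get_calibration takes no time and is no camera call.
A pose or a line that the arm cannot do raises arm.PlanningError and nothing moves.
- order.close_job(): hands the job in; it is judged then, once.
Readings, each from a call of its own:
- arm.get_time_s(): time.
- arm.get_q(): joint angles.
- arm.get_joint_vel(): joint speeds.
- arm.get_joint_torque(): joint torques, N m.
- arm.get_ee_pos(): TCP position.
- arm.get_tool_rot(): TCP orientation.
- arm.get_ft_force(): force on the tool from outside, world axes, zero at the start.
- arm.get_moment(): the same for the moment, N m.
- arm.get_finger_gap(): opening from 0.0 (shut) to 1.0 (fully open).
- arm.get_gripper_force(): force on a finger pad.
Only numpy, scipy, OpenCV 4.12 (cv2) and the standard library are available. Lean on these libraries where they do the work, as an engineer would, in place of code of your own. Each camera call takes 0.05 s, during which the arm holds its last target. There are 200 camera calls.

## Task

The black mallet putter head is stuck sole up in the blue nest. Press the red lever pad fully down so the knockout rod lifts the head, take it out, turn it over so the crown with the white alignment line is on top, and lay it flat on the rubber pad of the cradle, between the yellow stops and centred. Handle it gently: never let it drop or topple, and leave the other things on the bench where they are.

Things in the scene. Friction and masses are not known exactly. Their poses are not given: they have to be found in the camera images.
- head: Black mallet putter head: x 62 mm front to back, y 96 mm, z 36 mm; 0.36 kg; origin at its centre. +z points out of the SOLE (silver plate, two red screws), -z out of the crown (black, white line along x, two pockets open to the back (+x), each at y 16 to 32 mm either side, 18 mm deep). Ends flat: it stands on them. Starts sole up, 2 mm below the nest rim, axes along the nest's.
- nest: Blue nest fixed to the bench, 98 (x) x 132 (y) mm; origin on the bench under its middle, z up. Rim at 68 mm; cavity 66 x 100 mm, 38 mm deep (2 mm clear round the head). A 36 mm thick steel knockout rod comes up through its floor. The lever sticks out of its -x side, to 153 mm from the middle. Foot plate 122 x 170 mm, 8 mm thick.
- lever (a joint): Knockout lever angle: 0 at the start (pad raised), 0.72 rad fully down at its stop. The rod rises 47.5 mm per rad: 34 mm at the stop, when the head's underside is 4 mm below the rim and 32 mm stands above it. Stiff, about 6 to 12 N at the pad; stays where it is left. Pivot at x = -58, z = 50 mm in the nest frame.
- lever_pad (a point): Middle of the top of the red lever pad (34 mm along the lever, 44 mm across, at the nest's y = 0). At the start 91 mm above the bench, tilted 0.36 rad (rising away from the nest); fully down it is 26 mm above the bench, tilted 0.36 rad the other way.
- cradle: Cradle fixed to the bench: silver base 110 x 150 mm, 8 mm thick; black rubber pad 42 (x) x 108 (y) mm, top 30 mm above the bench, between two yellow stops at its y ends (108 mm apart, tops at 42 mm). Origin on the bench under its middle, z up. The head lies along y, either way round, overhanging 10 mm front and back, its centre 48 mm above the bench.
- twin_head: Bystander: silver putter head of the same size, crown up on the bench; origin at its centre. Leave alone.
- tape_roll: Bystander: roll of tape, 96 mm across, 24 mm high.
- solvent: Bystander: bottle with red cap, 66 mm across, 170 mm tall.
- mallet: Bystander: hammer lying on the bench, 260 mm long.
- wrench: Bystander: wrench lying on the bench, 190 mm long.
- screw_pot: Bystander: green pot, 72 mm across, 60 mm high.
- polish_block: Bystander: green polishing block, 50 x 110 x 30 mm.
There are look-alikes about, which are no part of the job. What is shaped like the head but brown is not meant.

How it is judged:
By the outcome, as a careful person would: the job done as asked, in the order asked, and still so for the second after the job is handed in, with the robot touching nothing.
It also fails if it takes over 64 s, if anything falls off the work surface, if the arm or the gripper's body presses on something with over 40 N, if the wrist force passes 120 N, or if a joint passes its speed limit or range.

## Working session

There is one attempt and no reset: what is moved stays moved. The work goes in short steps, each a Python script; the robot and the scene stay as the last script left them, time stands still between calls to the robot, and variables do not carry over. Pictures are saved under pics/ and viewed, at most 11 in all, crops included, and the job is handed in when it is done.

```bash
ls; mkdir -p pics
python3 - <<'E'
from station import arm, hand, vision, order
import cv2,numpy as np
for n in("scene","top"):
    im=vision.snapshot(n); cv2.imwrite(f"pics/{n}0.png",im[:,:,::-1])
    c=vision.get_calibration(n); print(n,np.round(c["camera_matrix"],1).tolist(),np.round(c["dist"],3),np.round(c["world_from_camera"],3).tolist())
c=vision.get_calibration("wrist");print(c)
print(arm.get_time_s(),arm.grip_point_offset,arm.get_tool_rot())
E
```

```text
pics
scene [[402.0, 0.0, 277.8], [0.0, 402.0, 221.1], [0.0, 0.0, 1.0]] [0.008 0.    0.    0.    0.   ] [[-0.844, 0.428, -0.325, 0.961], [0.537, 0.655, -0.532, 0.67], [-0.015, -0.623, -0.782, 1.058], [0.0, 0.0, 0.0, 1.0]]
top [[501.2, 0.0, 285.3], [0.0, 501.2, 207.7], [0.0, 0.0, 1.0]] [-0.15  0.    0.    0.    0.  ] [[-0.024, -0.983, 0.184, 0.275], [-1.0, 0.025, 0.004, -0.024], [-0.008, -0.184, -0.983, 1.597], [0.0, 0.0, 0.0, 1.0]]
{'camera_matrix': array([[362.93644009,   0.        , 277.31893824],
       [  0.        , 362.93644009, 209.81176949],
       [  0.        ,   0.        ,   1.        ]]), 'dist': array([0.00918216, 0.        , 0.        , 0.        , 0.        ]), 'T_tool_cam': array([[-9.86035163e-04, -9.59857515e-01, -2.80486327e-01,
         7.80812044e-02],
       [ 9.99999443e-01, -8.40783122e-04, -6.38186605e-04,
         1.81786933e-03],
       [ 3.76740039e-04, -2.80486800e-01,  9.59857809e-01,
        -1.66217774e-01],
       [ 0.00000000e+00,  0.00000000e+00,  0.00000000e+00,
         1.00000000e+00]])}
0.1 0.0188 [-8.28729479e-04  9.85174993e-01  1.71550418e-01  1.55591809e-05]
```

View pics/scene0.png

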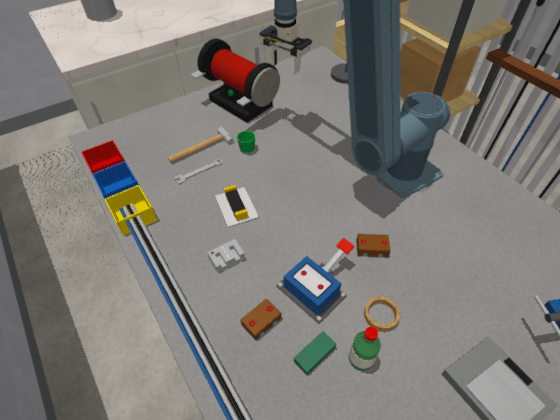

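View pics/top0.png

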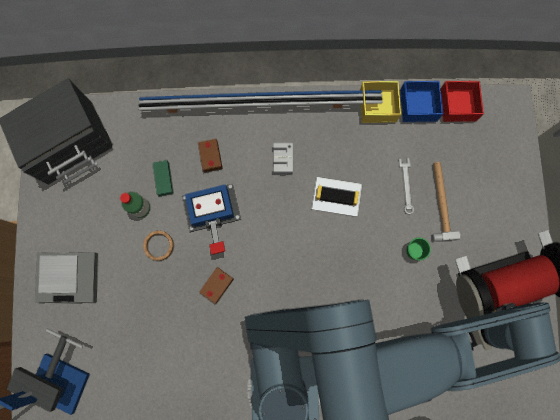

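The scene view shows the nest at (312,287) and the cradle at (237,204). In the top view the nest holding the sole-up head is at (210,207), with its red lever pad at (217,248), and the cradle is at (338,196).

Things that could be taken for the head, by top-view pixel:
- The insert in the blue nest (210,207), with a silver sole and red screws. This is my choice.
- Brown look-alikes at (209,155) and (216,285).
- Silver twin at (283,158).

Things that could be taken for the lever pad: the red bottle cap at (126,198) and the red bin (462,100). I reject both.

```bash
cat > h.py <<'E'
import cv2, numpy as np
from scipy.spatial.transform import Rotation as R
def wq(q): return R.from_quat([q[1],q[2],q[3],q[0]])
def qw(r): a=r.as_quat(); return [a[3],a[0],a[1],a[2]]
def cam(vision,n,arm=None):
    c=vision.get_calibration(n)
    if n!="wrist": T=c["world_from_camera"]
    else:
        W=np.eye(4); W[:3,:3]=wq(arm.get_tool_rot()).as_matrix(); W[:3,3]=arm.get_ee_pos(); T=W@c["T_tool_cam"]
    return c["camera_matrix"],c["dist"],T
def ray(c,uv,z):
    K,d,T=c; p=cv2.undistortPoints(np.float64(uv).reshape(-1,1,2),K,d)[:,0]
    v=np.c_[p,np.ones(len(p))]@T[:3,:3].T; o=T[:3,3]
    return o+v*((z-o[2])/v[:,2])[:,None]
def proj(c,P):
    K,d,T=c; M=np.linalg.inv(T); return cv2.projectPoints(np.float64(P).reshape(-1,1,3),cv2.Rodrigues(M[:3,:3])[0],M[:3,3],K,d)[0][:,0]
def mask(im,lo,hi): return cv2.inRange(cv2.cvtColor(im,cv2.COLOR_RGB2HSV),lo,hi)
RED=((0,150,80),(8,255,255)); BLUE=((100,120,40),(125,255,255)); YEL=((20,150,100),(32,255,255))
def blobs(m,amin=20):
    cs=[c for c in cv2.findContours(m,cv2.RETR_EXTERNAL,cv2.CHAIN_APPROX_NONE)[0] if cv2.contourArea(c)>amin]
    return sorted(cs,key=cv2.contourArea,reverse=True)
def down(yaw): # tool z down, tool x at world yaw
    return R.from_euler('z',yaw)*R.from_euler('x',np.pi)
E
python3 - <<'E'
from station import vision
from h import *
im=cv2.imread("pics/top0.png")[:,:,::-1].copy(); c=cam(vision,"top")
for n,col,z in(("blue",BLUE,.068),("red",RED,.091),("yel",YEL,.042)):
    for b in blobs(mask(im,*col),15):
        r=cv2.minAreaRect(b)
        if 150<r[0][0]<400 and r[0][1]>130: 
            P=ray(c,cv2.boxPoints(r),z); print(n,np.round(r[0]),np.round(P.mean(0),3),"edges",np.round(P[1]-P[0],3)[:2],np.round(P[2]-P[1],3)[:2])
E
```

```text
blue [209. 205.] [0.575 0.222 0.068] edges [ 0.029 -0.133] [-0.104 -0.024]
red [217. 248.] [0.44  0.192 0.091] edges [ 0.009 -0.042] [-0.03  -0.007]
red [209. 294.] [0.302 0.217 0.091] edges [-0.    -0.018] [-0.015  0.   ]
red [222. 276.] [0.352 0.179 0.091] edges [-0.    -0.015] [-0.015  0.   ]
red [208. 144.] [0.767 0.223 0.091] edges [-0.001 -0.016] [-0.017 -0.   ]
red [211. 163.] [0.706 0.212 0.091] edges [ 0.013 -0.013] [-0.012 -0.011]
yel [319. 192.] [ 0.615 -0.125  0.042] edges [ 0.039 -0.008] [-0.002 -0.011]
yel [356. 198.] [ 0.594 -0.241  0.042] edges [-0.   -0.01] [-0.036  0.002]
```

Run:
```python
from station import arm, hand, vision, order
from h import *
hand.set_gripper(0.0) if False else None
arm.move_pose([.60,-.18,.25],qw(down(-.18))); print(arm.get_time_s(),np.round(arm.get_q(),2))
c=cam(vision,"wrist",arm); im=vision.snapshot("wrist"); cv2.imwrite("pics/w_cr.png",im[:,:,::-1])
np.save("w_cr.npy",c[2])
ys=[]
for b in blobs(mask(im,*YEL),60):
    r=cv2.minAreaRect(b); P=ray(c,cv2.boxPoints(r),.042); ys.append(P.mean(0)); print("yel",np.round(r[0]),np.round(P.mean(0),4),np.round(P[1]-P[0],3)[:2],np.round(P[2]-P[1],3)[:2])
hand.set_gripper(0.0)
arm.move_pose([.53,.21,.25],qw(down(.22))); print(arm.get_time_s(),np.round(arm.get_q(),2))
c=cam(vision,"wrist",arm); im=vision.snapshot("wrist"); cv2.imwrite("pics/w_ne.png",im[:,:,::-1])
np.save("w_ne.npy",c[2])
for n,col,z in(("blue",BLUE,.068),("red",RED,.066),("red",RED,.091)):
    for b in blobs(mask(im,*col),60):
        r=cv2.minAreaRect(b); P=ray(c,cv2.boxPoints(r),z); print(n,np.round(r[0]),np.round(P.mean(0),4),np.round(P[1]-P[0],3)[:2],np.round(P[2]-P[1],3)[:2])
a,b=[cv2.imread(f"pics/{n}.png") for n in("w_cr","w_ne")]
cv2.imwrite("pics/both.png",cv2.resize(np.hstack([a[60:360,80:480],b[60:360,80:480]]),(800,300)))
```

```text
2.0333 [-0.47  0.38  1.29 -0.    1.47  1.28]
yel [222. 172.] [ 0.6198 -0.1275  0.042 ] [-0.002 -0.011] [-0.042  0.008]
yel [335. 173.] [ 0.598  -0.2433  0.042 ] [ 0.041 -0.008] [-0.003 -0.011]
yel [ 42. 352.] [0.4442 0.1355 0.042 ] [ 0.083 -0.041] [-0.005 -0.014]
yel [515. 346.] [ 0.3506 -0.4262  0.042 ] [ 0.001 -0.008] [-0.054 -0.01 ]
5.0 [ 0.18  0.28  1.43 -0.    1.43  1.53]
blue [272. 130.] [0.5817 0.2237 0.068 ] [ 0.028 -0.127] [-0.093 -0.026]
blue [288. 171.] [0.5485 0.2012 0.068 ] [ 0.011 -0.052] [-0.006 -0.001]
```

View pics/both.png

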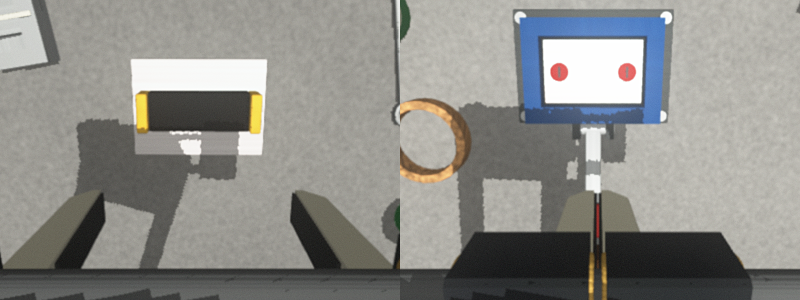

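The left half shows the cradle with its yellow stops at full-frame (222,172) and (335,173). The right half confirms the choice: a white/silver sole plate with two red screws, inside the blue nest at about (277,131) full-frame, with the lever running down behind the fingers.

Run:
```python
from station import arm, vision
from h import *
cal=vision.get_calibration("wrist"); c=(cal["camera_matrix"],cal["dist"],np.load("w_ne.npy"))
im=cv2.imread("pics/w_ne.png")[:,:,::-1].copy()
m=mask(im,(0,120,60),(10,255,255))|mask(im,(168,120,60),(180,255,255))
for b in blobs(m,30):
    x=b[:,0].mean(0); 
    if x[1]<250: print("red",x,np.round(ray(c,[x],.066),4),"pad plane",np.round(ray(c,[x],.091),4))
# white plate + screws filled inside nest
w=(im.min(2)>170).astype(np.uint8)*255; 
for b in blobs(w,1500):
    r=cv2.minAreaRect(b); P=ray(c,cv2.boxPoints(r),.066); print("plate",np.round(r[0]),np.round(P.mean(0),4),np.round(P[1]-P[0],3)[:2],np.round(P[2]-P[1],3)[:2])
ang=.215; n=.5*np.array([.6198+.598,-.1275-.2433]); print(n, np.arctan2(-.0218,.1158))
# saturation-blue incl. shadow
bl=mask(im,(95,90,20),(130,255,255)); bl=cv2.morphologyEx(bl,cv2.MORPH_CLOSE,np.ones((9,9)))
for b in blobs(bl,500):
    r=cv2.minAreaRect(b); P=ray(c,cv2.boxPoints(r),.068); print("blue",np.round(P.mean(0),4),np.round(P[1]-P[0],3)[:2],np.round(P[2]-P[1],3)[:2])
# top-view pad
ct=cam(vision,"top"); print("pad top",np.round(ray(ct,[[217,248]],.091),4))
# IK enumeration
NX=R.from_euler('z',.215); CX=R.from_euler('z',-.185)
def tilt(base,s,a): # head-like frame base; tool closes along base x, z tip = down, + s*y*sin a
    out=[]
    zt=base.apply([0,s*np.sin(a),-np.cos(a)])
    for f in(1,-1):
        y=base.apply([f,0,0]); out.append(R.from_matrix(np.c_[np.cross(y,zt),y,zt]))
    return out
for name,base,p in(("nest",NX,[.578,.224,.15]),("nestup",NX,[.578,.224,.3]),("cradle",CX,[.609,-.185,.048])):
  for s in(1,-1):
    for a in(.6,.785):
      for t,f in zip(tilt(base,s,a),(1,-1)):
        q=arm.solve_ik(list(np.array(p)+.019*t.as_matrix()[:,2]),qw(t)); print(name,s,a,f,None if q is None else np.round(q,2))
for yaw in np.arange(-np.pi,np.pi,np.pi/4):
  for p in([.45,.0,.06],[.5,-.0,.06]):
    t=R.from_euler('z',yaw); o=[]
    for tt in tilt(t,1,.785):
      q=arm.solve_ik(list(np.array(p)+.019*tt.as_matrix()[:,2]),qw(tt)); o.append(None if q is None else np.round(q,1).tolist())
    print("stand",round(yaw,2),p,o)
```

```text
red [238.56521739 131.86956522] [[0.5746 0.2546 0.066 ]] pad plane [[0.5769 0.2524 0.091 ]]
red [306.52173913 131.91304348] [[0.5884 0.1918 0.066 ]] pad plane [[0.5898 0.1941 0.091 ]]
plate [279. 163.] [0.5334 0.2058 0.066 ] [0.329 0.002] [ 0.103 -0.466]
plate [273. 131.] [0.5817 0.2228 0.066 ] [ 0.02 -0.09] [-0.057 -0.015]
plate [529.  41.] [0.7055 0.019  0.066 ] [ 0.011 -0.05 ] [-0.061 -0.029]
plate [107. 199.] [0.4809 0.37   0.066 ] [ 0.042 -0.03 ] [-0.036 -0.047]
plate [ 92. 389.] [0.2472 0.367  0.066 ] [ 0.018 -0.084] [-0.057 -0.006]
[ 0.6089 -0.1854] -0.1860778007679891
blue [0.5813 0.2232 0.068 ] [ 0.028 -0.128] [-0.094 -0.026]
pad top [[0.4386 0.192  0.091 ]]
nest 1 0.6 1 [-0.13  0.51  1.54  0.58  1.35 -0.55]
nest 1 0.6 -1 [-0.13  0.51  1.54  0.58  1.35  2.6 ]
nest 1 0.785 1 [-0.2   0.57  1.55  0.71  1.44 -0.67]
nest 1 0.785 -1 [-0.2   0.57  1.55  0.71  1.44  2.47]
nest -1 0.6 1 [ 0.5   0.6   1.38 -0.58  1.38  0.46]
nest -1 0.6 -1 [ 0.5   0.6   1.38 -0.58  1.38 -2.68]
nest -1 0.785 1 [ 0.56  0.68  1.34 -0.73  1.48  0.56]
nest -1 0.785 -1 [ 0.56  0.68  1.34 -0.73  1.48 -2.58]

[... 1576 characters left out ...]
9, 0.6, 1.3, 2.1]]
stand 0.0 [0.5, -0.0, 0.06] [[-0.7, 0.6, 1.8, 0.6, 1.3, -1.0], [-0.7, 0.6, 1.8, 0.6, 1.3, 2.2]]
stand 0.79 [0.45, 0.0, 0.06] [[-0.4, 0.7, 1.6, 0.2, 1.6, -1.3], [-0.4, 0.7, 1.6, 0.2, 1.6, 1.8]]
stand 0.79 [0.5, -0.0, 0.06] [[-0.4, 0.8, 1.4, 0.3, 1.7, -1.3], [-0.4, 0.8, 1.4, 0.3, 1.7, 1.9]]
stand 1.57 [0.45, 0.0, 0.06] [[-0.2, 0.8, 1.4, -0.1, 1.7, -1.7], [-0.2, 0.8, 1.4, -0.1, 1.7, 1.4]]
stand 1.57 [0.5, -0.0, 0.06] [[-0.1, 0.8, 1.3, -0.1, 1.8, -1.7], [-0.1, 0.8, 1.3, -0.1, 1.8, 1.4]]
stand 2.36 [0.45, 0.0, 0.06] [[0.1, 0.7, 1.6, -0.5, 1.5, -2.1], [0.1, 0.7, 1.6, -0.5, 1.5, 1.1]]
stand 2.36 [0.5, -0.0, 0.06] [[0.1, 0.8, 1.4, -0.5, 1.6, -2.1], [0.1, 0.8, 1.4, -0.5, 1.6, 1.0]]
```

Screw midpoint gives the nest at (0.5815, 0.2232) with yaw 0.216, and the cradle is at (0.609, -0.185) with yaw -0.186. Now I press the lever along its arc.

```bash
cat >> h.py <<'E'
NEST=np.array([.5815,.2232,0]); NR=R.from_euler('z',.216)
CRAD=np.array([.609,-.185,0]); CR=R.from_euler('z',-.186)
def pad(th,dz=0): return list(NEST+NR.apply([-.058-.0923*np.cos(th)+.009*np.sin(th),0,.05+.0923*np.sin(th)+.009*np.cos(th)+dz]))
E
python3 - <<'E'
from station import arm, hand, vision, order
from h import *
arm.move_pose(pad(.36,.03),qw(down(.216)))
print(arm.movel(pad(.36,.002),.1,f_stop=20))
for th in(.24,.12,0,-.12,-.24,-.33):
    s=arm.movel(pad(th,-.001),.06,f_stop=35); print(th,s,np.round(arm.get_ee_pos(),3),np.round(arm.get_ft_force(),1))
    if s: break
s=arm.movel(pad(-.36,-.006),.03,f_stop=22); print(s,np.round(arm.get_ee_pos(),4),np.round(arm.get_ft_force(),1),arm.get_time_s())
arm.movel(pad(-.36,.10),.2)
hand.set_gripper(1.0,15)
arm.move_pose(list(NEST+NR.apply([-.06,0,.30])),qw(down(.216)))
c=cam(vision,"wrist",arm); im=vision.snapshot("wrist"); cv2.imwrite("pics/w_up.png",im[:,:,::-1]); np.save("w_up.npy",c[2])
m=mask(im,(0,120,60),(10,255,255))|mask(im,(168,120,60),(180,255,255))
for b in blobs(m,30):
    x=b[:,0].mean(0); print("red",x,np.round(ray(c,[x],.100),4))
print(arm.get_time_s())
E
```

```text
False
0.24 False [0.44  0.192 0.08 ] [0.8 0.4 2. ]
0.12 False [0.437 0.191 0.069] [0.7 0.5 1.2]
0 False [0.435 0.191 0.058] [ 1.2 -0.   0.7]
-0.12 False [0.434 0.191 0.047] [-0.3  0.1  0.5]
-0.24 False [0.435 0.191 0.036] [0.7 1.  1.1]
-0.33 False [0.437 0.191 0.028] [-3.8 -0.1 12.3]
True [0.4368 0.1915 0.0282] [-4.9 -1.6 18.8] 8.375
red [275.7961165  234.61165049] [[0.4667 0.1982 0.1   ]]
red [242.97826087 121.52173913] [[0.5747 0.2544 0.1   ]]
red [308.66666667 121.24444444] [[0.5887 0.1918 0.1   ]]
red [267.43181818 297.11363636] [[0.3915 0.1915 0.1   ]]
red [232.66101695 321.37288136] [[0.3524 0.2241 0.1   ]]
red [271.22413793 278.23275862] [[0.4154 0.1922 0.1   ]]
red [ 1.04347826 55.5       ] [[0.5849 0.4839 0.1   ]]
11.3417
```

View pics/w_up.png

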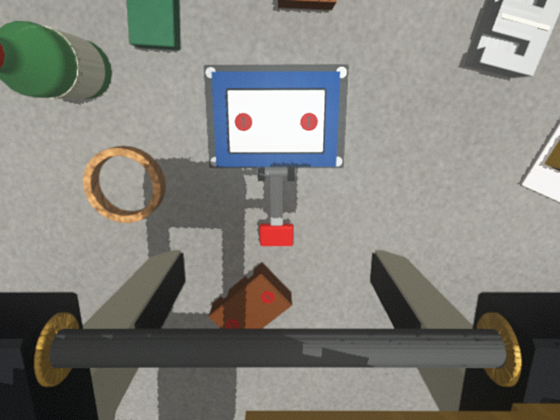

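The head is up: screw spacing at the raised height matches. The red pad at (276,235) is down, with the screws at (243,122) and (309,121). Next I grip at 45° across the head's x faces and lift.

```bash
cat >> h.py <<'E'
NEST[:2]=[.5817,.2231]; A=np.pi/4
def att(base,s,a=A):
    z=base.apply([0,s*np.sin(a),-np.cos(a)]); y=base.apply([1,0,0]); return R.from_matrix(np.c_[np.cross(y,z),y,z])
def tcp(g,t,back=0.): return list(np.array(g)+(.0188-back)*t.as_matrix()[:,2])
E
python3 - <<'E'
from station import arm, hand, vision, order
from h import *
t=att(NR,1); g=NEST+[0,0,.090]
arm.move_pose(tcp(g,t,.10),qw(t))
print(arm.movel(tcp(g,t),.12,f_stop=10), np.round(arm.get_ee_pos()-tcp(g,t),4), np.round(arm.get_ft_force(),1))
hand.set_gripper(0.0,30); print("gap",arm.get_finger_gap()*93,arm.get_gripper_force(),np.round(arm.get_ft_force(),1))
arm.movel(tcp(g+[0,0,.02],t),.05); print(np.round(arm.get_ft_force(),1))
arm.movel(tcp(g+[0,0,.14],t),.15); print("gap",arm.get_finger_gap()*93,np.round(arm.get_ft_force(),1),np.round(arm.get_moment(),2),np.round(arm.get_q(),2),arm.get_time_s())
im=vision.snapshot("wrist"); cv2.imwrite("pics/w_grip.png",im[:,:,::-1])
E
```

```text
False [ 0.0006 -0.0003  0.0005] [ 0.8  0.8 -0.5]
gap 61.606333179917996 29.995731376111507 [-0.7 -1.7  1.1]
[-0.4 -1.2 -4.4]
gap 61.89880148979066 [ 0.   0.  -4.9] [-0.79 -0.27  0.02] [-0.2   0.49  1.47  0.7   1.57 -0.56] 16.3583
```

View pics/w_grip.png

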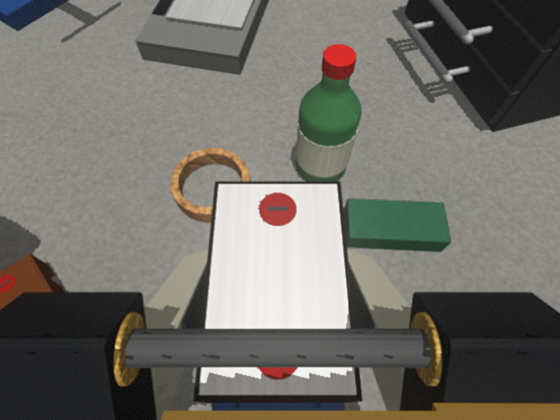

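The head is held squarely at the middle: the sole faces the tool and the far screw is at (278,209). I'll check that screw pixel against the predicted hold, then stand the head on its end.

Run:
```python
from station import arm, hand, vision, order
from h import *
c=cam(vision,"wrist",arm); t=att(NR,1); G=np.array(arm.get_ee_pos())-.0188*t.as_matrix()[:,2]
hc=G+[0,0,-.008]
print(proj(c,[hc+NR.apply([0,.032,.018]),hc+NR.apply([.031,.048,.018]),hc+NR.apply([-.031,.048,.018])]).round())
# stand: rotate head -90deg about its x; +y end down
B=R.from_euler('z',0.0); t=att(B,-1); S=np.array([.50,0.,.048]); g=S+B.apply([0,.008,0])  # z_head -> +y
arm.move_pose(tcp(g+[0,0,.10],t),qw(t)); print(arm.get_time_s(),np.round(arm.get_q(),2))
arm.movel(tcp(g+[0,0,.012],t),.12)
print(arm.movel(tcp(g+[0,0,-.004],t),.02,f_stop=5),np.round(np.array(arm.get_ee_pos())-tcp(g,t),4),np.round(arm.get_ft_force(),1),arm.get_gripper_force(),arm.get_time_s())
im=vision.snapshot("scene"); 
P=proj(cam(vision,"scene"),[S])[0].astype(int); x,y=P
cv2.imwrite("pics/stand.png",cv2.resize(im[max(0,y-75):y+75,max(0,x-100):x+100,::-1],None,fx=4,fy=4,interpolation=cv2.INTER_CUBIC))
```

```text
[[277. 209.]
 [340. 180.]
 [214. 180.]]
17.7417 [ 0.27  0.48  1.74 -0.78  1.3   0.64]
True [0.0001 0.0001 0.0019] [-0.1  1.   4.5] 29.99954279512167 19.1833
```

View pics/stand.png

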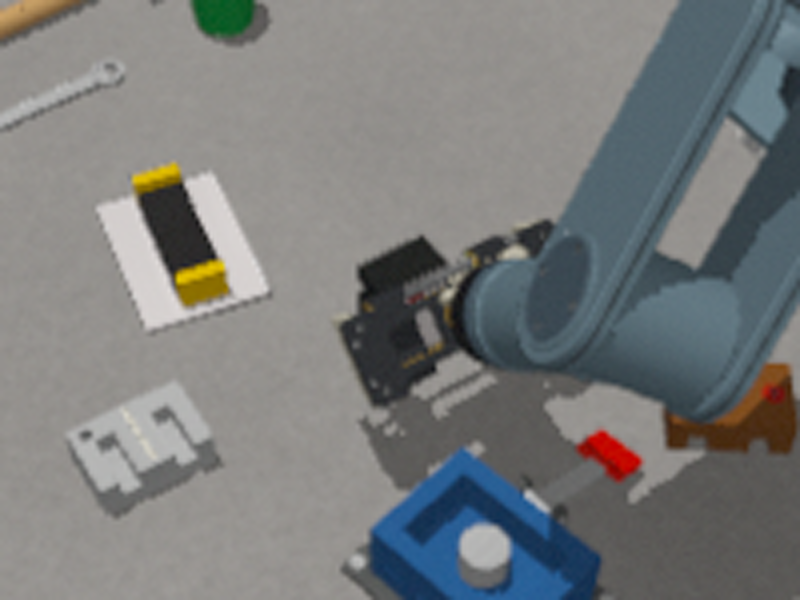

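Scene crop: the raised rod shows in the empty nest at (485,550), the lever is down, and the head is hidden behind the gripper at its stand spot. I'll press lightly to seat it, release, and look.

Run:
```python
from station import arm, hand, vision, order
from h import *
B=R.from_euler('z',0.0); t=att(B,-1); S=np.array([.50,0.,.048]); g=S+B.apply([0,.008,0])
print(arm.movel(tcp(g+[0,0,-.003],t),.01,f_stop=6),np.round(np.array(arm.get_ee_pos())-tcp(g,t),4),np.round(arm.get_ft_force(),1))
p=arm.get_ee_pos()
hand.set_gripper(.8); print(arm.get_finger_gap(),np.round(arm.get_ft_force(),1))
hand.set_gripper(1.)
z=t.as_matrix()[:,2]
arm.movel(list(np.array(p)-.13*z),.12)
c=cam(vision,"wrist",arm); im=vision.snapshot("wrist"); np.save("w_st.npy",c[2]); cv2.imwrite("pics/w_st.png",im[:,:,::-1])
# predicted corners of sole face (y=+.018) and end top
P=[S+[sx*.031,.018,dz] for sx in(-1,1) for dz in(-.048,.048)]; print(proj(c,P).round())
print(arm.get_time_s())
```

```text
True [0.0001 0.0001 0.0019] [0.5 1.8 3.7]
0.7989088492608316 [0.8 0.8 0.7]
[[240. 147.]
 [234. 256.]
 [315. 147.]
 [322. 256.]]
21.75
```

View pics/w_st.png

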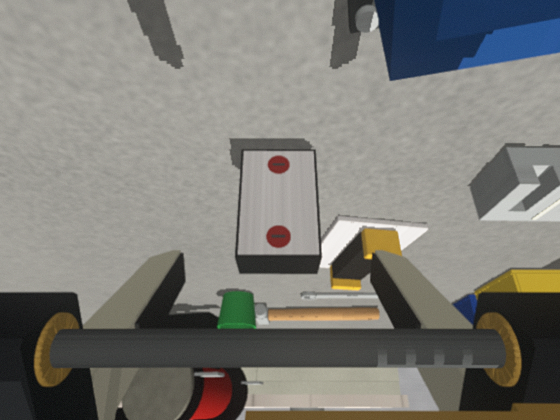

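The head is standing on its end. The sole-face corners run from (242,150) to (321,255), within about 2 px of the prediction. Next I regrip from the crown side.

Run:
```python
from station import arm, hand, vision, order
from h import *
B=R.from_euler('z',0.0); S=np.array([.501,0.,.048])
p=np.array(arm.get_ee_pos()); arm.movel(list(p+[0,0,.13]),.25)
t=att(B,1)
arm.move_pose(tcp(S+[0,0,.10],t,.13),qw(t)); print(arm.get_time_s(),np.round(arm.get_q(),2))
arm.movel(tcp(S,t,.10),.2)
print(arm.movel(tcp(S,t),.12,f_stop=6),np.round(np.array(arm.get_ee_pos())-tcp(S,t),4))
hand.set_gripper(0.0,30); print("gap",arm.get_finger_gap()*93,arm.get_gripper_force(),np.round(arm.get_ft_force(),1))
arm.movel(tcp(S+[0,0,.02],t),.06); arm.movel(tcp(S+[0,0,.14],t),.15)
print("gap",arm.get_finger_gap()*93,np.round(arm.get_ft_force(),1),arm.get_time_s())
c=cam(vision,"wrist",arm); im=vision.snapshot("wrist"); cv2.imwrite("pics/w_g2.png",im[:,:,::-1])
H=S+[0,0,.14]; print(proj(c,[H+[sx*.031,-.018,dz] for sx in(-1,1) for dz in(-.048,.048)]).round())
```

```text
23.7333 [-0.78  0.44  1.54  0.54  1.76 -0.84]
False [ 0.0005 -0.0006  0.0003]
gap 61.82581999990269 29.999992847442627 [-1.  -2.   1.5]
gap 61.78020891322323 [ 0.2  0.6 -3.7] 27.5167
[[220. 341.]
 [177. 290.]
 [334. 341.]
 [377. 290.]]
```

View pics/w_g2.png

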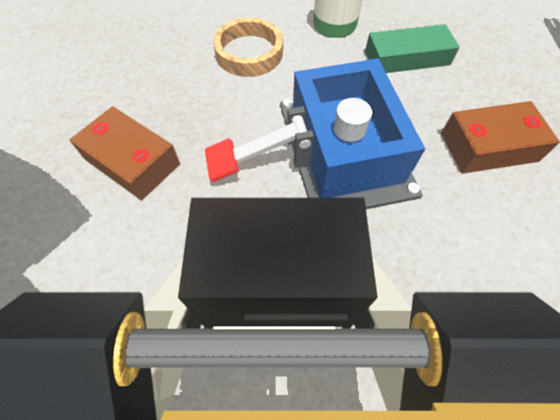

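Run:
```python
from station import arm, vision
from h import *
c=cam(vision,"wrist",arm); S=np.array([.501,0,.188])
im=cv2.imread("pics/w_g2.png"); g=cv2.cvtColor(im,cv2.COLOR_BGR2GRAY)
top=np.float64([[-.031,.018,.048],[.031,.018,.048],[-.031,-.018,.048],[.031,-.018,.048]])
uv=np.float64([[190,198],[367,198],[181,299.5],[376,299]])
print("pred",proj(c,S+top).round(1).tolist())
P=ray(c,uv,.236); print((P-S).round(4))
ok,rv,tv=cv2.solvePnP(top,uv,c[0],c[1]); M=c[2]@np.r_[np.c_[cv2.Rodrigues(rv)[0],tv],[[0,0,0,1]]]
print(R.from_matrix(M[:3,:3]).as_euler('xyz',degrees=True).round(2),(M[:3,3]-S).round(4))
```

```text
pred [[190.5, 191.1], [363.7, 190.9], [177.2, 290.0], [377.2, 289.8]]
[[-0.0308  0.0151  0.048 ]
 [ 0.0318  0.015   0.048 ]
 [-0.0294 -0.021   0.048 ]
 [ 0.0303 -0.0209  0.048 ]]
[ 5.17  0.03 -0.02] [ 0.0004  0.0021 -0.002 ]
```

The head is held crown toward the tool (top edge row 199, front edge row 299). It may be tilted up to 5°, or the crown edge may just be rounded. I'll move it over the cradle, lower it softly, and look before releasing.

Run:
```python
from station import arm, hand, vision, order
from h import *
t=att(CR,-1); g=CRAD+[0,0,.048]
arm.move_pose(tcp(g+[0,0,.12],t),qw(t)); print(arm.get_time_s(),np.round(arm.get_q(),2))
arm.movel(tcp(g+[0,0,.015],t),.12); print(np.round(arm.get_ft_force(),1))
print(arm.movel(tcp(g+[0,0,-.010],t),.02,f_stop=4),np.round(np.array(arm.get_ee_pos())-tcp(g,t),4),np.round(arm.get_ft_force(),1),np.round(arm.get_moment(),2),arm.get_time_s())
c=cam(vision,"wrist",arm); im=vision.snapshot("wrist"); cv2.imwrite("pics/w_pl.png",im[:,:,::-1])
H=CRAD+[0,0,.066]; print(proj(c,[H+CR.apply([sx*.031,sy*.048,0]) for sx in(-1,1) for sy in(-1,1)]).round())
```

```text
28.8417 [-0.08  0.59  1.46 -0.81  1.3   0.42]
[ 0.  -0.5 -3.5]
True [-0.0001 -0.     -0.0005] [-0.3  0.   5.4] [ 0.02 -0.16 -0.01] 30.6667
[[219. 344.]
 [174. 295.]
 [334. 344.]
 [377. 295.]]
```

View pics/w_pl.png

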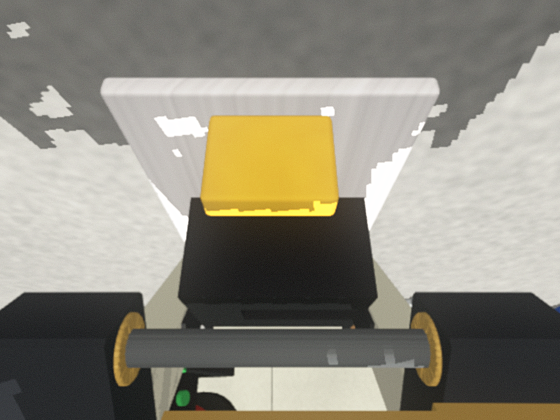

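The view comes from low beside the cradle and is upside down: the end face spans rows 199–299 and is level, with its centre at column 278.5. The yellow stop (cols 203–338) and base are centred at column 270.5, so the head sits about 2.5 mm too far +x of the cradle. I'll measure the end gap too.

Run:
```python
from station import arm, vision
from h import *
c=cam(vision,"wrist",arm)
im=cv2.imread("pics/w_pl.png"); 
f=lambda uv,z: CR.inv().apply(ray(c,uv,z)-CRAD).round(4).tolist()
print("stop inner top",f([[206,215],[336,215]],.042)); print("stop outer top",f([[203,207],[338,206]],.042))
print("base end",f([[108,80],[434,80]],.008))
print("head sole edge",f([[190,198],[367,198]],.030)); print("head crown edge",f([[181,299.5],[376,299]],.066))
y=cv2.cvtColor(im,cv2.COLOR_BGR2HSV)[:,270]; print([(r,*y[r]) for r in range(196,220,2)])
```

```text
stop inner top [[-0.0223, 0.0551, 0.042], [0.0193, 0.055, 0.042]]
stop outer top [[-0.0223, 0.0603, 0.042], [0.0191, 0.0609, 0.042]]
base end [[-0.0513, 0.0792, 0.008], [0.0485, 0.0791, 0.008]]
head sole edge [[-0.0309, 0.0454, 0.03], [0.0327, 0.0454, 0.03]]
head crown edge [[-0.03, 0.0432, 0.066], [0.0316, 0.0437, 0.066]]
[(196, np.uint8(23), np.uint8(196), np.uint8(229)), (198, np.uint8(23), np.uint8(192), np.uint8(229)), (200, np.uint8(22), np.uint8(195), np.uint8(222)), (202, np.uint8(22), np.uint8(195), np.uint8(203)), (204, np.uint8(22), np.uint8(195), np.uint8(200)), (206, np.uint8(22), np.uint8(193), np.uint8(197)), (208, np.uint8(22), np.uint8(198), np.uint8(198)), (210, np.uint8(26), np.uint8(185), np.uint8(254)), (212, np.uint8(29), np.uint8(169), np.uint8(255)), (214, np.uint8(30), np.uint8(163), np.uint8(255)), (216, np.uint8(19), np.uint8(183), np.uint8(121)), (218, np.uint8(19), np.uint8(87), np.uint8(47))]
```

Run:
```python
from station import arm, hand, vision, order
from h import *
t=att(CR,-1); g=CRAD+[0,0,.048]; g2=g+CR.apply([-.0024,.0038,0])
arm.movel(tcp(g+[0,0,.006],t),.05); arm.movel(tcp(g2+[0,0,.006],t),.03)
print(arm.movel(tcp(g2+[0,0,-.010],t),.02,f_stop=4),np.round(np.array(arm.get_ee_pos())-tcp(g2,t),4),np.round(arm.get_ft_force(),1))
print(arm.movel(tcp(g2+[0,0,-.006],t),.01,f_stop=9),np.round(np.array(arm.get_ee_pos())-tcp(g2,t),4),np.round(arm.get_ft_force(),1))
p=np.array(arm.get_ee_pos())
hand.set_gripper(0.0,6); arm.pause(.2); hand.set_gripper(.8); hand.set_gripper(1.)
arm.movel(list(p-.12*t.as_matrix()[:,2]),.12)
arm.movel(list(p-.12*t.as_matrix()[:,2]+np.array([0,0,.12])),.25)
d=down(-.186); arm.move_pose(list(CRAD+CR.apply([-.05,0,.28])),qw(d))
c=cam(vision,"wrist",arm); im=vision.snapshot("wrist"); cv2.imwrite("pics/w_fin.png",im[:,:,::-1])
uv=proj(c,[CRAD+[0,0,.05]])[0].astype(int); x,y=uv; print(uv)
k=im[max(0,y-75):y+75,max(0,x-100):x+100,::-1]; cv2.imwrite("pics/fin.png",cv2.resize(k,None,fx=4,fy=4))
H=CRAD+CR.apply([-.0015,.001,.066]); print(proj(c,[H+CR.apply([sx*.031,sy*.048,0]) for sx in(-1,1) for sy in(-1,1)]).round(1).tolist())
for b in blobs(mask(im,*YEL),40)[:4]:
    r=cv2.minAreaRect(b); print("yel",np.round(r[0]),CR.inv().apply(ray(c,[r[0]],.042)-CRAD).round(4))
dk=(im.max(2)<60).astype(np.uint8)*255
for b in blobs(dk,800):
    r=cv2.minAreaRect(b)
    if abs(r[0][0]-x)<60 and abs(r[0][1]-y)<60: P=ray(c,cv2.boxPoints(r),.066); print("dark",CR.inv().apply(P-CRAD).round(4).tolist())
print(arm.get_time_s())
```

```text
True [ 0.0001 -0.0001 -0.0005] [-0.1  0.2  5.9]
True [ 0.0001 -0.0001 -0.0005] [-0.1  0.4  3.8]
[276 130]
[[321.3, 163.1], [229.5, 163.0], [323.6, 101.1], [227.2, 101.0]]
yel [331. 131.] [[-0.0009 -0.0591  0.042 ]]
yel [222. 131.] [[-0.0011  0.059   0.042 ]]
yel [ 45. 334.] [[-0.2575  0.2963  0.042 ]]
yel [ 39. 371.] [[-0.3135  0.3133  0.042 ]]
36.1667
```

View pics/fin.png

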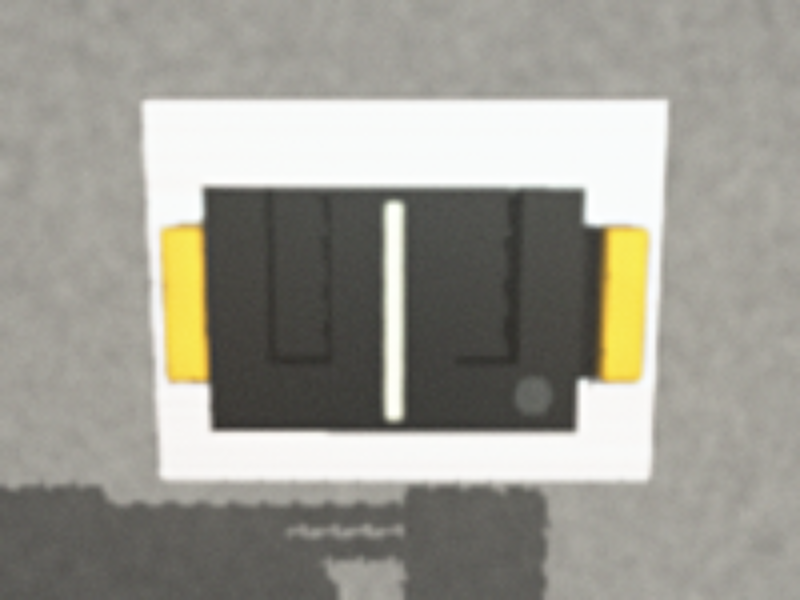

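The head lies crown up with the white line on top, flat between the stops. The head centre is at crop column 394 against about 405 for the middle of the stops, so it is 2–2.5 mm towards +y. I have time, so I'll correct it with a vertical grip.

Run:
```python
from station import arm, hand, vision, order
from h import *
cands=[down(-.186+s*np.pi/2) for s in(1,-1)]
H=CRAD+CR.apply([-.0015,.002,.056]); q0=np.array(arm.get_q())
d=min(cands,key=lambda r:(lambda q:9 if q is None else np.abs(np.array(q)-q0).max())(arm.solve_ik(tcp(H,r,.1),qw(r))))
arm.move_pose(tcp(H,d,.10),qw(d)); print(arm.movel(tcp(H,d),.12,f_stop=6))
hand.set_gripper(0.0,15); print("gap",arm.get_finger_gap()*93,np.round(arm.get_ft_force(),1))
arm.movel(tcp(H+[0,0,.005],d),.04); H2=H+CR.apply([.0007,-.0023,0])
arm.movel(tcp(H2+[0,0,.005],d),.02)
print(arm.movel(tcp(H2+[0,0,-.003],d),.02,f_stop=4),np.round(np.array(arm.get_ee_pos())-tcp(H2,d),4))
hand.set_gripper(.8); hand.set_gripper(1.)
arm.movel(tcp(H2,d,.10),.15)
arm.move_pose(list(CRAD+CR.apply([-.05,0,.28])),qw(down(-.186)))
c=cam(vision,"wrist",arm); im=vision.snapshot("wrist"); x,y=proj(c,[CRAD+[0,0,.05]])[0].astype(int); print(x,y)
cv2.imwrite("pics/fin2.png",cv2.resize(im[y-75:y+75,x-100:x+100,::-1],None,fx=4,fy=4))
print(arm.get_time_s())
```

```text
False
gap 62.10204309707473 [-1.6 -0.1  1.9]
True [ 0.0003 -0.0002 -0.0002]
276 131
43.275
```

View pics/fin2.png

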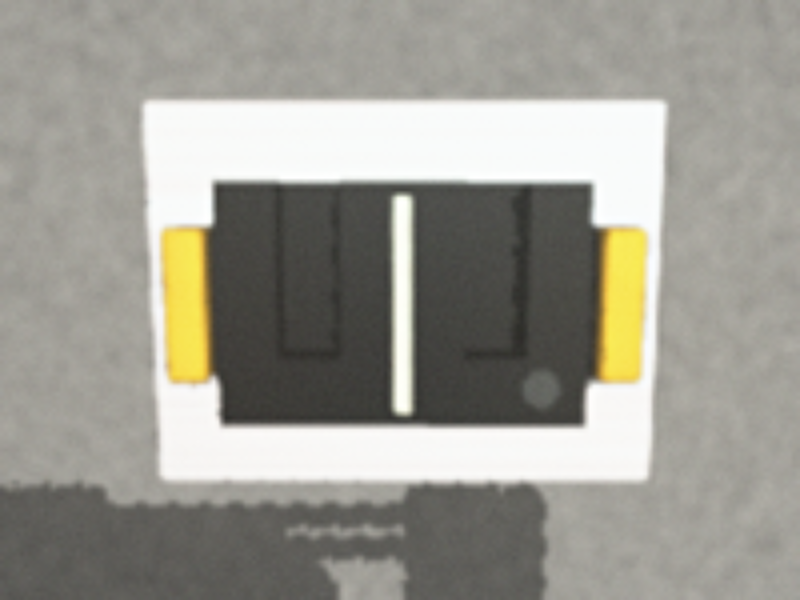

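The head is centred between the stops: its middle is at column 402 against 404 for the stops. It lies flat, crown up, and nothing touches it, so I'm handing in.

```bash
python3 -c "
from station import order
print(order.close_job())"
```

```text
the job is handed in; nothing more can be done
None
```

The job is handed in at about 43 s: the lever was pressed to its stop, and the putter head now lies crown up and flat on the cradle pad, within about 1 mm of centred between the stops.

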